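# Clamp a module in the repair jig

## Task

Clamp the small aluminium module in the plywood jig: lay it on the board, a long side towards the fence, and with the clamp still open press it gently but firmly home so that it sits flush against both the fence and the end stop. Then push the toggle clamp's handle down over centre until it locks and the pad holds the module there, and let go. Do not drop or ram the module or force the handle, and leave everything else on the bench where it is.

Things in the scene. Friction and masses are not known exactly. Their poses are not given: they have to be found in the camera images.
- jig: Plywood board 145 x 225 x 18 mm screwed to the bench, with fence, end stop and steel toggle clamp. Origin: on the bench below the clamp's arm rivet, z up; +y is the handle's side, -y the loading side, +x along the fence to the stop. Board: x -80..65, y -150..75, top z = 18. Clamp frame: x -26..26, y -25..61, to z 70. A module fully home has its origin at (0, -72, 18), long side on the fence.
- fence: Aluminium bar along x on the board, 87 x 8 mm, 16 mm high above it. The module's long side goes against its -y face, at y = -50 mm of the jig (x -45 to 42). Pressing home takes a push of about 8 to 15 N, here or on the stop; over 25 N, also as a knock, is ramming. Origin: centre of its underside.
- stop: End stop on the board: aluminium block 10 x 28 mm, 16 mm high above it. A short side of the module goes against its -x face, at x = 32 mm of the jig (y -88 to -60). Origin: centre of its underside.
- handle (a joint): Knee of the clamp (rad): 0 open, as at the start; grows as the handle is pushed down; 1.25 pad meets module, 1.92 dead centre, 2.04 stop = locked. Up to 1.25 it takes about 2 N at the grip and stays where it is left; then the pad's spring resists, most (about 9 N) near 1.55, and pushes the handle back up if let go; past 1.95 it snaps to the stop by itself and stays.
- grip: Round black grip of the clamp's handle, 16 mm thick, 78 mm long. Origin: its centre; y along it to the free end. It starts nearly upright and is pushed over to +y and down. Its centre passes (jig y, jig z in mm, degrees above level), at jig x = 0: (57,150,69) (78,142,54) (93,127,38) (100,103,20) (102,85,9) (102,69,0: dead centre) (102,63,-3: locked). Over 25 N on it is forcing.
- pad: Round black rubber foot, 17 mm across, on the spring spindle of the clamp arm. Origin: centre of its underside. Open it is at y = -39, z = 114 mm of the jig; the raised arm, 20 mm wide, stands within y -47..25 up to z = 145. Closing, it comes down at y = -72 on the middle of a module that is home, and presses with about 40 N.
- module: The part to be clamped: a small plain die-cast aluminium module box, 64 (x) x 44 (y) x 30 mm high, 0.17 to 0.34 kg, with four screws and two small holes in its lid. It starts lid up on the bench beside the jig. Origin: centre of its underside, z up. Either long side may face the fence.
- multimeter: Bystander: grey multimeter lying flat, 150 x 76 x 40 mm. Origin: centre of its underside.
- solder_reel: Bystander: steel-grey reel standing on its end, 52 mm in diameter, 42 mm high. Origin: centre of its underside.
- screwdriver: Bystander: screwdriver lying flat, 160 mm long, black handle. Origin near its middle.
- screw_tray: Bystander: grey open tray, 90 x 130 x 22 mm. Origin: centre of its underside.
- adapter: Bystander: black power adapter brick, 105 x 50 x 32 mm. Origin: centre of its underside.
- pliers: Bystander: small pliers lying flat, 130 mm long, 13 mm high. Origin at their underside near the joint.
- transformer: Bystander: small mains transformer with brown coil, 60 x 62 x 34 mm. Origin: centre of its underside.

How it is judged (in metres and radians):
On the way, in this order (a step that is already met when the one before it is completed fails the run):
1. with the clamp still open, the module is pressed home (6 N or more) against the fence or the end stop while it sits flush against both (y of module in the frame of jig between -0.0738 and -0.0695 m and x of module in the frame of jig between -0.0018 and 0.0025 m and z of module in the frame of jig between 0.0155 and 0.0205 m and angle between the x axis of module and the x axis of jig, either way round below 0.05 rad and value of joint handle below 1.2 rad and (contact force between module and fence above 6 N or contact force between module and stop above 6 N)), for 0.03 s.
2. the handle is past dead centre, at its stop, and the pad presses on the module (value of joint handle above 1.99 rad and contact force between pad and module above 20 N), for 0.2 s.
At the end, for the whole second after the job is handed in: Module flat on the board, within 1.8 mm of the fence and of the end stop and square within 0.05 rad; clamp locked past dead centre (handle joint over 1.99), its pad pressing on the module with over 20 N; module at rest, robot clear (all of step 2 and y of module in the frame of jig between -0.0738 and -0.0695 m and x of module in the frame of jig between -0.0018 and 0.0025 m and z of module in the frame of jig between 0.0155 and 0.0205 m and angle between the x axis of module and the x axis of jig, either way round below 0.05 rad and linear speed of module below 0.01 m/s); the robot touches nothing.
It fails at once if the module is rammed against the fence or the end stop (over 25 N) (contact force between module and fence above 25 N or contact force between module and stop above 25 N).
It fails at once if the clamp's grip is forced (over 25 N) (contact force between grip and anything else above 25 N).
It fails at once if the module is dropped or flung (linear speed of module above 0.6 m/s and contact force between module and the fingers below 0.5 N).
It fails at once if a bystander is moved more than 20 mm (distance of any of multimeter, solder_reel, screwdriver, screw_tray, adapter, pliers, transformer from where it was at the start of the episode above 0.02 m).
It also fails if it takes over 67 s, if anything falls off the work surface, if the arm or the gripper's body presses on something with over 40 N, if the wrist force passes 120 N, or if a joint passes its speed limit or range.

## Robot

A 6-joint arm with a two-finger parallel gripper is mounted at the origin on the work surface. World frame = base frame: x ahead of the robot, y to its left, z up, the work surface at z = 0. Lengths are in mm, angles in rad, forces in N, time in s.
With the tool pointing down it reaches from about 350 to 850 mm from the base axis. Payload 8.1 kg.
Tool frame: the origin (TCP) lies at the very end of the fingers, on their centre line; the grasp point (between the pads) lies 19 mm behind it (grip_depth is the y of the grasp point in the tool frame, in mm); y points along the fingers, z is the direction in which the jaws open and shut, and the axes are right-handed (so a half turn about y gives the same grasp; the last joint's range is limited). The gripper opens to 85 mm and grips with 20 to 120 N. Pads are 22 mm wide; open, the fingers measure 114 mm over their backs; the gripper's body (76 mm by 85 mm) begins 54 mm behind the grasp point. The pads swing forward as they close: fully open they stand 13 mm farther back than shut.
Start: joints at [-1.414, 0.13, 1.488, -0, 1.523, -0.085], TCP at [143.691, -582.545, 231.292] pointing down, gripper open.
Joint ranges: [-2.96, 2.96], [-0.89, 2.26], [0.02, 2.5], [-1.34, 4.48], [0, 2.73], [-2.66, 2.66]. Speed limits (rad/s): [2.39, 2.39, 2.79, 3.14, 3.14, 3.14].

## Interface

Orientations are given as a 3x3 rotation matrix whose columns are the frame's x, y, z axes.
In Python, from bench import * gives the robot as it stands.
- The arm moves only by the shell command python3 -m pendant 'ROWS'. ROWS is JSON, one flat list of numbers, 5 for each row, row after row: the shift along the tool's x, y, z scaled (see below), then the turn about the tool's y scaled (see below), then the finger opening in mm, from 0 to 85.4. A call has 1 to 12 rows; each row is the pose to reach, as a shift and turn from the pose measured when the call began, along the tool's axes at that moment; what a row does not reach only later rows make up. The controller multiplies each number of a shift by 0.15 m and each number of a turn by 90 degrees. A row lasts 1/10 s, in which the tool goes at most 50 mm and 8.59 degrees, less where a joint would pass 70% of its speed; a pose out of reach is approached as far as the arm can. A call with a number of a shift or a turn outside -1 to 1 is refused whole. A call with a gripper value outside its range is refused whole. The fingers move at their own pace and stop on an object; the grip force is fixed at half the most. Time passes only in rows, so rows that repeat a pose let the fingers close. It gives the time, the measured TCP pose, the force and the opening at its end, in the units of the state.
- observe(): the state, without advancing time (a new reading comes with each control period).
- capture(name): name is "scene" or "top" or "wrist"; returns a dict with "image" (400x640x3 uint8, red, green, blue), "fx", "fy", "cx", "cy" (pixels), "rvec" (rotation vector, rad) and "tvec" (3), from world to camera coordinates, as OpenCV has them. Camera axes: x right, y down, z forward; pixel columns grow to the right and rows downward; lengths in mm; the calibration is good to about 2 mm. A picture is of the moment at which its call begins. There is no depth.
- job_done(): hands the job in, once; it reports no verdict.
The state is a dict: "clock": time; "qpos": joint angles; "qvel": joint speeds; "tau": joint torques, N m; "position": TCP position; "tcp_rot": TCP orientation; "wrist_force": force on the tool from outside, world axes, zero at the start; "ft_torque": the same for the moment, N m; "grip_width": finger opening in mm.
Only numpy, scipy, OpenCV 4.12 (cv2) and the standard library are available. Lean on these libraries where they do the work, as an engineer would, in place of code of your own. Each camera call takes 0.05 s, during which the arm holds its last target.

## Working session

There is one attempt and no reset: what is moved stays moved. The work goes in short steps, Python scripts to look and compute and a shell command to move; the robot and the scene stay as the last step left them, time stands still between calls to the robot, and variables do not carry over. Pictures are saved under pics/ and viewed, and the job is handed in when it is done.

```bash
ls; mkdir -p pics; python3 - <<'E'
from bench import *
import cv2
s=observe(); print({k:(v if not hasattr(v,'round') else v.round(3)) for k,v in s.items()})
for n in ["scene","top","wrist"]:
    c=capture(n); cv2.imwrite(f"pics/{n}0.png",c["image"][:,:,::-1]); print(n,c["fx"],c["cx"],c["cy"],c["rvec"],c["tvec"])
E
```

```text
pics
{'clock': 0.0, 'qpos': array([-1.414,  0.131,  1.489, -0.   ,  1.523, -0.085]), 'qvel': array([-0.   ,  0.001, -0.   , -0.   , -0.001, -0.001]), 'tau': array([-0.0000e+00, -5.6939e+01, -5.0055e+01, -0.0000e+00,  1.5000e-02,
        0.0000e+00]), 'position': array([ 143.582, -582.004,  230.239]), 'tcp_rot': array([[-0.971, -0.   ,  0.239],
       [-0.239,  0.002, -0.971],
       [-0.   , -1.   , -0.002]]), 'wrist_force': array([-0.861, -0.77 ,  0.856]), 'ft_torque': array([ 0.038,  0.016, -0.037]), 'grip_width': 85.33926369387407}
scene 394.7966438612105 323.51954242639937 203.65887148397528 [ 2.0127914   1.28392352 -0.54395448] [-175.24426979 -291.33009809 1757.80558709]
top 510.4599220940647 330.2776298502022 200.24334597546914 [ 2.1722346  -2.15280917  0.09218615] [ -74.68885681  565.29781026 1357.14159894]
wrist 356.83311638565914 318.781658459766 200.91860762753714 [-2.27118815  1.77665394  0.28203837] [-598.42084144  -41.15466248  379.50855613]
```

View pics/scene0.png

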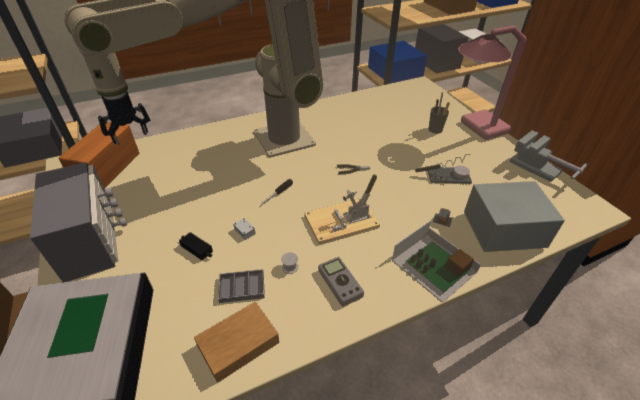

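View pics/top0.png

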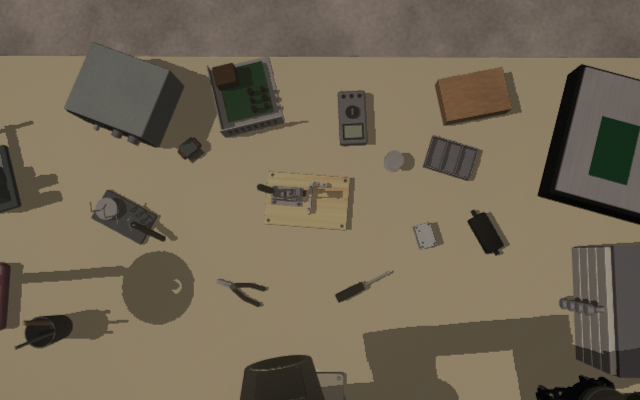

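View pics/wrist0.png

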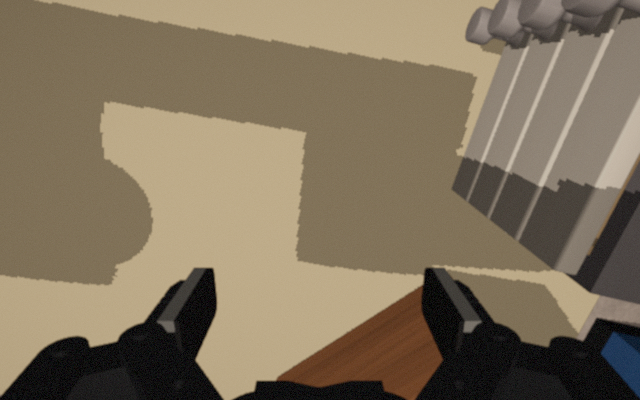

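The top view shows the jig board around (307,200), with the handle pointing left at (265,190) and the module at (425,235). I'll enlarge both.

```bash
cat > h.py <<'E'
from bench import *
import cv2, numpy as np
def cam(c):
    R,_=cv2.Rodrigues(np.array(c["rvec"],float)); t=np.array(c["tvec"],float).ravel()
    return R,t
def back(c,u,v,z):
    R,t=cam(c); C=-R.T@t
    d=R.T@np.array([(u-c["cx"])/c["fx"],(v-c["cy"])/c["fy"],1.])
    return (C+d*(z-C[2])/d[2]).round(1)
def proj(c,P):
    R,t=cam(c); p=R@np.asarray(P,float)+t
    return np.array([c["fx"]*p[0]/p[2]+c["cx"],c["fy"]*p[1]/p[2]+c["cy"]]).round(1)
def crop(img,x0,y0,x1,y1,k,name):
    cv2.imwrite("pics/"+name,cv2.resize(img[y0:y1,x0:x1,::-1],None,fx=k,fy=k,interpolation=cv2.INTER_CUBIC))
def J(o,yaw,p):
    c,s=np.cos(yaw),np.sin(yaw); return np.array([o[0]+c*p[0]-s*p[1],o[1]+s*p[0]+c*p[1],p[2]])
E
python3 - <<'E'
from h import *
c=capture("top"); crop(c["image"],250,160,360,240,7,"tj.png"); crop(c["image"],400,210,450,260,10,"tm.png")
E
```

```text
(no output)
```

View pics/tj.png

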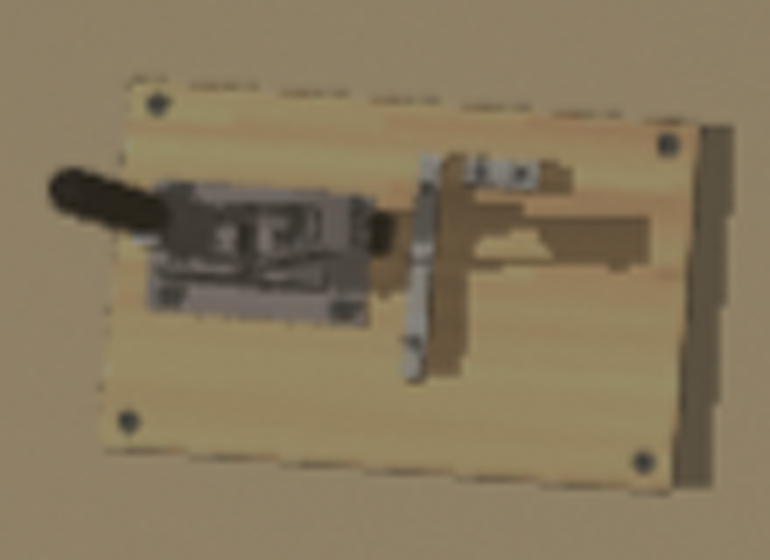

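View pics/tm.png

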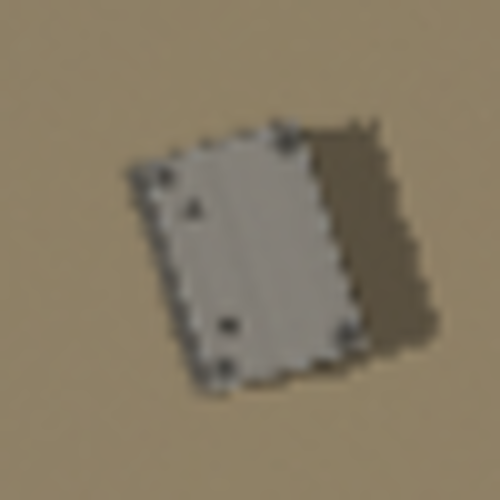

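```bash
python3 - <<'E'
from h import *
c=capture("top")
px=lambda x,y,k,x0,y0:((x+.5)/k-.5+x0,(y+.5)/k-.5+y0)
bp=[(128,82),(697,122),(670,490),(103,450)]
jc=np.array([(65,75),(65,-150),(-80,-150),(-80,75)],float)
W=np.array([back(c,*px(x,y,7,250,160),18)[:2] for x,y in bp]); print(W)
def fit(A,B):
    a=A-A.mean(0); b=B-B.mean(0); th=np.arctan2((a[:,0]*b[:,1]-a[:,1]*b[:,0]).sum(),(a*b).sum())
    R=np.array([[np.cos(th),-np.sin(th)],[np.sin(th),np.cos(th)]]); o=B.mean(0)-R@A.mean(0); return th,o,(B-(A@R.T+o)).round(1)
print("jig",fit(jc,W))
mp=[(150,165),(290,125),(362,350),(215,388)]
M=np.array([back(c,*px(x,y,10,400,210),30)[:2] for x,y in mp]);print(M, np.linalg.norm(np.diff(M,axis=0),axis=1), M.mean(0))
mc=np.array([(32,22),(32,-22),(-32,-22),(-32,22)],float)
print("mod",fit(mc,M))
R,t=cam(c);print(-R.T@t)
s=capture("scene")
th,o,_=fit(jc,W)
for p in [(0,57,150),(65,75,18),(65,-150,18),(-80,-150,18),(-80,75,18),(0,-72,18),(32,-60,34)]:
    w=J(o,th,p);print(p,w.round(1),proj(s,w),proj(c,w))
crop(s["image"],290,160,400,250,7,"sj.png"); crop(s["image"],220,210,270,250,12,"sm.png")
th,o,_=fit(mc,M)
for p in [(32,22,30),(32,-22,30),(-32,-22,30),(-32,22,30)]:
    w=J(o,th,p);print(p,w.round(1),proj(s,w))
E
```

```text
[[ 645.7  103.2]
 [ 631.5 -120.6]
 [ 487.2 -111. ]
 [ 500.8  109.8]]
jig (np.float64(-0.06053074377956798), array([576.05478131,  32.32761812]), array([[ 0.2, -0.1],
       [-0.4,  0.7],
       [ 0.1,  1.6],
       [ 0.1, -2.2]]))
[[ 497.9 -296.9]
 [ 509.  -334.6]
 [ 448.8 -353.2]
 [ 438.3 -313.9]] [39.30012723 63.00793601 40.67849555] [ 473.5  -324.65]
mod (np.float64(0.28415809109874113), array([ 473.5 , -324.65]), array([[-0.1, -2.3],
       [-1.4,  2.2],
       [-0.2,  1.5],
       [ 1.7, -1.4]]))
[ 427.06339548  -91.43151429 1405.78465407]
(0, 57, 150) [579.5  89.2 150. ] [370.3 183.5] [265.6 189.3]
(65, 75, 18) [645.5 103.3  18. ] [379.9 223.2] [267.8 171.4]
(65, -150, 18) [ 631.9 -121.3   18. ] [318.8 241. ] [349.4 176.9]
(-80, -150, 18) [ 487.1 -112.6   18. ] [303.8 212.1] [345.9 229.6]
(-80, 75, 18) [500.7 112.   18. ] [361.5 196.8] [263.5 223.9]
(0, -72, 18) [571.7 -39.5  18. ] [333.1 221.6] [319.4 198.4]
(32, -60, 34) [604.4 -29.5  34. ] [340.2 223.7] [315.6 185.8]
(32, 22, 30) [ 498.  -294.6   30. ] [254.8 227.4]
(32, -22, 30) [ 510.4 -336.8   30. ] [243.6 233.8]
(-32, -22, 30) [ 449.  -354.7   30. ] [233.1 223.2]
(-32, 22, 30) [ 436.6 -312.5   30. ] [244.1 217.2]
```

View pics/sj.png

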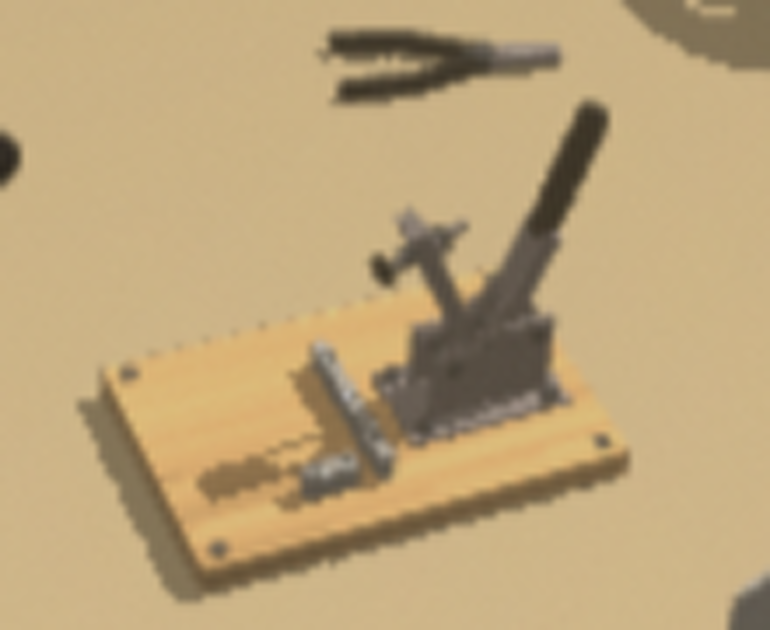

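View pics/sm.png

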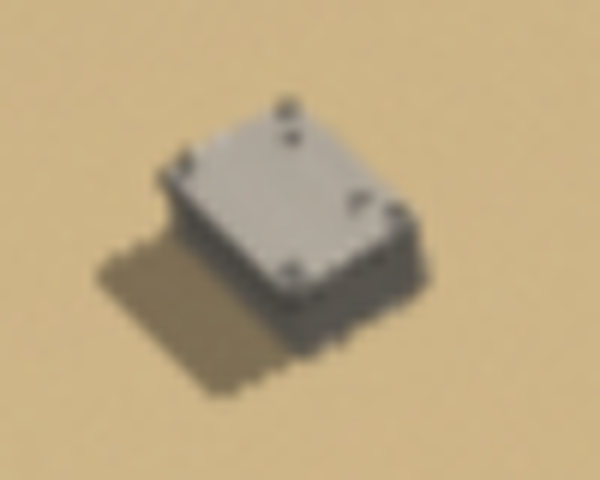

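The scene view agrees with the jig pose: origin (576,32), yaw -0.06. It also agrees with the module: (473.5,-324.6), yaw 0.284, top corners at about (244,217) and (254,227). My plan has four steps:
1. Grip across the module's long axis, offset to its -y half.
2. Lay it down short of the fence and stop.
3. Push it home with the fingers.
4. Push the handle.

```bash
cat >> h.py <<'E'
JO=np.array([576.05,32.33]); JY=-0.0605
def to(p,yaw):
    """units needed to go to world TCP p with tool z at yaw"""
    s=observe(); R=np.array(s["tcp_rot"]); d=R.T@(np.array(p)-s["position"])/150
    cur=np.arctan2(R[1,2],R[0,2]); dy=(yaw-cur+np.pi)%(2*np.pi)-np.pi
    print("clock",round(s["clock"],2),"pos",s["position"].round(1),"yaw",round(cur,4),"w",round(s["grip_width"],1),"F",s["wrist_force"].round(1),"q",s["qpos"].round(2))
    print("target",np.round(p,1),"units",d.round(4),"turn",round(-dy/(np.pi/2),4))
def inj():
    s=observe(); p=s["position"]; c,n=np.cos(JY),np.sin(JY); d=p[:2]-JO; R=np.array(s["tcp_rot"]); F=s["wrist_force"]
    print("clk",round(s["clock"],2),"jig",np.round([c*d[0]+n*d[1],-n*d[0]+c*d[1],p[2]],2),"yaw-jy",round(np.arctan2(R[1,2],R[0,2])-JY,4),"Fjig",np.round([c*F[0]+n*F[1],-n*F[0]+c*F[1],F[2]],2),"w",round(s["grip_width"],1))
E
python3 - <<'E'
from h import *
g=J((473.5,-324.65),0.284,(0,-9,140)); print(g)
to(g,0.284)
E
```

```text
[ 476.02177884 -333.28948097  140.        ]
clock 0.3 pos [ 143.7 -582.4  230.9] yaw -1.329 w 85.4 F [ 0.6 -0.3  0.1] q [-1.41  0.13  1.49 -0.    1.52 -0.09]
target [ 476.  -333.3  140. ] units [-2.5488  0.6071 -1.0813] turn -1.0269
```

```bash
python3 -m pendant '[-0.3,0.05,-0.1,-0.08,85, -0.6,0.1,-0.25,-0.17,85, -0.9,0.15,-0.4,-0.26,85, -1,0.2,-0.45,-0.35,85, -1,0.2,-0.45,-0.35,85]'; python3 - <<'E'
from h import *
to([476,-333.3,140],0.284)
E
```

```text
clock: 0.8
position: [275.0, -478.3, 199.7]
tcp_rot: [[-0.698, -0.0, 0.717], [-0.717, 0.003, -0.698], [-0.002, -1.0, -0.002]]
wrist_force: [-1.0, 0.4, 0.6]
grip_width: 84.7
clock 0.8 pos [ 275.  -478.3  199.7] yaw -0.7719 w 84.7 F [-1.   0.4  0.6] q [-1.14  0.02  1.66  0.    1.46 -0.37]
target [ 476.  -333.3  140. ] units [-1.6269  0.4002  0.2867] turn -0.6722
```

```bash
python3 -m pendant '[-0.3,0.05,0.05,-0.08,85, -0.6,0.1,0.1,-0.17,85, -0.9,0.15,0.15,-0.26,85, -1,0.2,0.15,-0.35,85, -1,0.2,0.15,-0.35,85]'; python3 - <<'E'
from h import *
to([476,-333.3,140],0.284)
E
```

```text
clock: 1.3
position: [396.4, -385.2, 168.9]
tcp_rot: [[-0.217, -0.001, 0.976], [-0.976, 0.004, -0.217], [-0.004, -1.0, -0.002]]
wrist_force: [-0.6, -0.4, -0.9]
grip_width: 84.6
clock 1.3 pos [ 396.4 -385.2  168.9] yaw -0.2191 w 84.6 F [-0.6 -0.4 -0.9] q [-0.86  0.04  1.69  0.    1.41 -0.65]
target [ 476.  -333.3  140. ] units [-0.4523  0.1937  0.4431] turn -0.3203
```

```bash
python3 -m pendant '[-0.2,0.06,0.2,-0.08,85, -0.4,0.12,0.4,-0.16,85, -0.452,0.19,0.443,-0.25,85, -0.452,0.194,0.443,-0.32,85, -0.452,0.194,0.443,-0.32,85, -0.452,0.194,0.443,-0.32,85]'; python3 - <<'E'
from h import *
to([476,-333.3,140],0.284)
c=capture("wrist"); cv2.imwrite("pics/w1.png",c["image"][:,:,::-1])
for p in [(32,22,30),(32,-22,30),(-32,-22,30),(-32,22,30)]:
    print(proj(c,J((473.5,-324.65),0.284,p)))
E
```

```text
clock: 1.9
position: [475.4, -334.9, 140.6]
tcp_rot: [[0.272, -0.001, 0.962], [-0.962, 0.003, 0.272], [-0.004, -1.0, -0.0]]
wrist_force: [0.0, 0.2, -0.2]
grip_width: 85.1
clock 1.9 pos [ 475.4 -334.9  140.6] yaw 0.2757 w 85.1 F [ 0.   0.2 -0.2] q [-0.7   0.14  1.64  0.    1.36 -0.98]
target [ 476.  -333.3  140. ] units [-0.0091  0.0038  0.0068] turn -0.0053
[365.7 155.2]
[363.7 213.1]
[278.8 213.7]
[276.2 155.8]
```

View pics/w1.png

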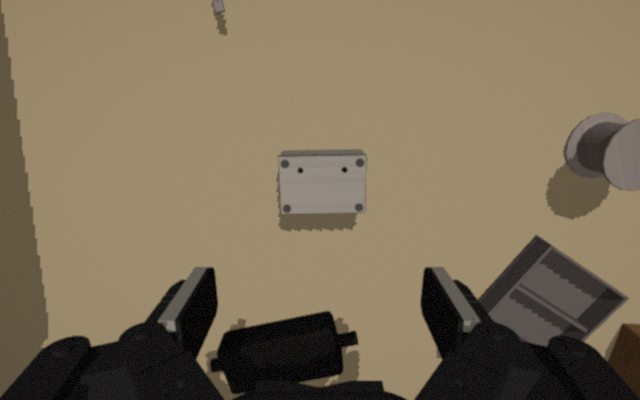

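The wrist view shows the module's top corners at (278,155), (366,154), (366,213) and (279,214), within about 1 px of the prediction. The pose is confirmed, so I'll descend.

```bash
python3 -m pendant '[-0.009,0.2,0.007,-0.005,85, -0.009,0.4,0.007,-0.005,85, -0.009,0.6,0.007,-0.005,85, -0.009,0.75,0.007,-0.005,85, -0.009,0.85,0.007,-0.005,85, -0.009,0.9,0.007,-0.005,85, -0.009,0.9,0.007,-0.005,85]';  python3 - <<'E'
from h import *
to(J((473.5,-324.65),0.284,(0,-9,5)),0.284)
E
```

```text
clock: 2.65
position: [475.5, -332.9, 5.2]
tcp_rot: [[0.279, -0.002, 0.96], [-0.96, 0.004, 0.279], [-0.004, -1.0, -0.0]]
wrist_force: [-0.4, 0.3, -0.0]
grip_width: 85.2
clock 2.65 pos [ 475.5 -332.9    5.2] yaw 0.2826 w 85.2 F [-0.4  0.3 -0. ] q [-0.7   0.3   1.73  0.    1.12 -0.98]
target [ 476.  -333.3    5. ] units [0.0033 0.0014 0.0025] turn -0.0009
```

```bash
python3 -m pendant '[0,0,0,0,75, 0,0,0,0,68, 0,0,0,0,65, 0,0,0,0,62, 0,0,0,0,58, 0,0,0,0,55, 0,0,0,0,55, 0,0,0,0,55]'; python3 -m pendant '[0,-0.03,0,0,55, 0,-0.1,0,0,55, 0,-0.2,0,0,55, 0,-0.35,0,0,55, 0,-0.5,0,0,55,0,-0.6,0,0,55,0,-0.6,0,0,55]';  python3 - <<'E'
from h import *
g=J(JO,JY,(-26,-101,75)); to(g,JY)
c=capture("wrist"); cv2.imwrite("pics/w2.png",c["image"][:,:,::-1])
E
```

```text
clock: 3.45
position: [476.8, -333.8, 7.1]
tcp_rot: [[0.279, 0.001, 0.96], [-0.96, 0.002, 0.279], [-0.002, -1.0, 0.001]]
wrist_force: [-0.1, 1.4, 6.6]
grip_width: 62.7
clock: 4.15
position: [478.5, -335.4, 100.9]
tcp_rot: [[0.279, 0.005, 0.96], [-0.96, -0.002, 0.279], [0.003, -1.0, 0.005]]
wrist_force: [0.2, -0.3, -3.3]
grip_width: 62.9
clock 4.15 pos [ 478.5 -335.4  100.9] yaw 0.2827 w 62.9 F [ 0.2 -0.3 -3.3] q [-0.7   0.18  1.68  0.    1.28 -0.98]
target [544.  -66.9  75. ] units [-1.5978  0.172   0.918 ] turn 0.2185
```

View pics/w2.png

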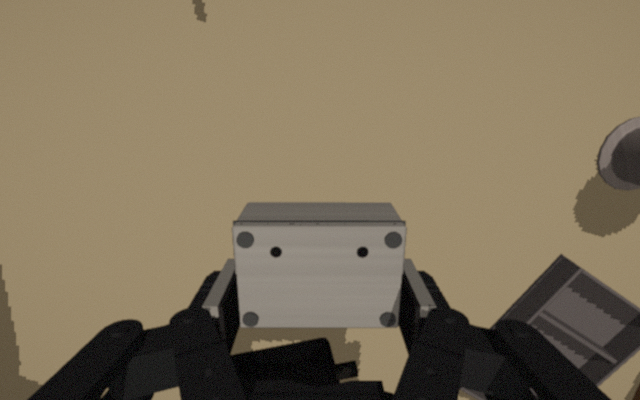

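The module is held level between the pads: lid corners at (233,222), (405,222), (399,327) and (239,327). I'll carry it to the jig.

```bash
python3 -m pendant '[-0.15,0,0.1,0.04,55, -0.35,0,0.25,0.09,55, -0.6,0,0.4,0.14,55, -0.8,0,0.5,0.19,55, -0.95,0,0.58,0.218,55, -1,0,0.6,0.218,55, -1,0,0.6,0.218,55]'; python3 - <<'E'
from h import *
g=J(JO,JY,(-26,-101,75)); to(g,JY)
E
```

```text
clock: 4.9
position: [521.5, -164.3, 97.7]
tcp_rot: [[-0.057, 0.001, 0.998], [-0.998, 0.001, -0.057], [-0.001, -1.0, 0.001]]
wrist_force: [-0.0, -0.8, -2.5]
grip_width: 62.0
clock 4.9 pos [ 521.5 -164.3   97.7] yaw -0.0568 w 62.0 F [-0.  -0.8 -2.5] q [-0.4   0.09  1.78  0.    1.27 -0.34]
target [544.  -66.9  75. ] units [-0.6568  0.1522  0.1127] turn 0.0023
```

```bash
python3 -m pendant '[-0.1,0,0.02,0,55, -0.25,0.04,0.05,0,55, -0.42,0.08,0.08,0,55, -0.55,0.12,0.1,0,55, -0.63,0.14,0.11,0,55, -0.657,0.152,0.113,0.002,55, -0.657,0.152,0.113,0.002,55]'; python3 - <<'E'
from h import *
g=J(JO,JY,(-26,-101,28)); to(g,JY)
inj()
for n in ["wrist","top"]:
    c=capture(n); cv2.imwrite(f"pics/{n}3.png",c["image"][:,:,::-1])
    for p in [(-45,-50,34),(42,-50,34),(32,-88,34),(32,-60,34),(-80,-150,18),(65,-150,18),(65,75,18),(-80,75,18)]: print(p,proj(c,J(JO,JY,p)))
crop(c["image"],250,160,360,240,7,"tj3.png")
E
```

```text
clock: 5.6
position: [543.8, -67.0, 74.7]
tcp_rot: [[-0.06, 0.001, 0.998], [-0.998, 0.001, -0.06], [-0.001, -1.0, 0.001]]
wrist_force: [-0.2, -1.2, -2.3]
grip_width: 62.8
clock 5.6 pos [543.8 -67.   74.7] yaw -0.0597 w 62.8 F [-0.2 -1.2 -2.3] q [-0.22  0.12  1.79  0.    1.23 -0.16]
target [544.  -66.9  28. ] units [-0.0007  0.3113  0.0008] turn 0.0005
clk 5.6 jig [ -26.15 -101.14   74.7 ] yaw-jy 0.0008 Fjig [-0.1  -1.23 -2.26] w 62.8
(-45, -50, 34) [284.  143.4]
(42, -50, 34) [453.8 143.7]
(32, -88, 34) [427.2 213.4]
(32, -60, 34) [432.3 162.8]
(-80, -150, 18) [236.  295.8]
(65, -150, 18) [462.2 295.9]
(65, 75, 18) [ 525.1 -141.2]
(-80, 75, 18) [ 201.1 -142.2]
(-45, -50, 34) [309.8 213.8]
(42, -50, 34) [312.2 181.9]
(32, -88, 34) [325.9 186.5]
(32, -60, 34) [315.6 185.8]
(-80, -150, 18) [345.9 229.6]
(65, -150, 18) [349.4 176.9]
(65, 75, 18) [267.8 171.4]
(-80, 75, 18) [263.5 223.9]
```

View pics/wrist3.png

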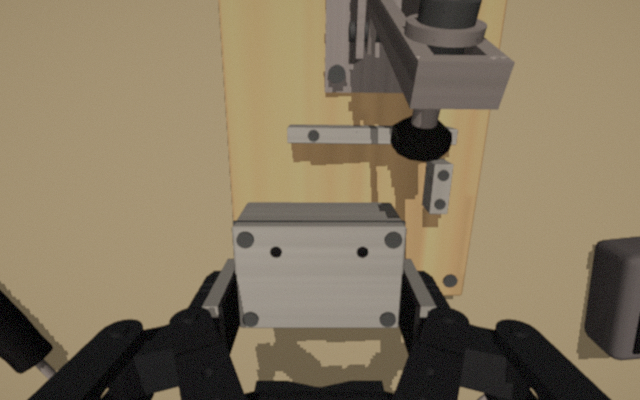

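View pics/tj3.png

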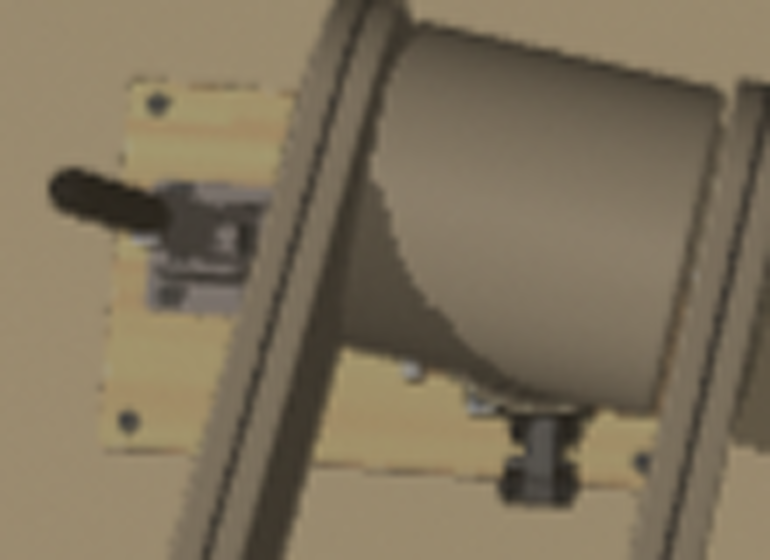

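```bash
python3 - <<'E'
import cv2
i=cv2.imread("pics/wrist3.png"); cv2.imwrite("pics/wz.png",cv2.resize(i[110:310,220:500],None,fx=2.85,fy=2.85,interpolation=cv2.INTER_CUBIC))
E
```

```text
(no output)
```

View pics/wz.png

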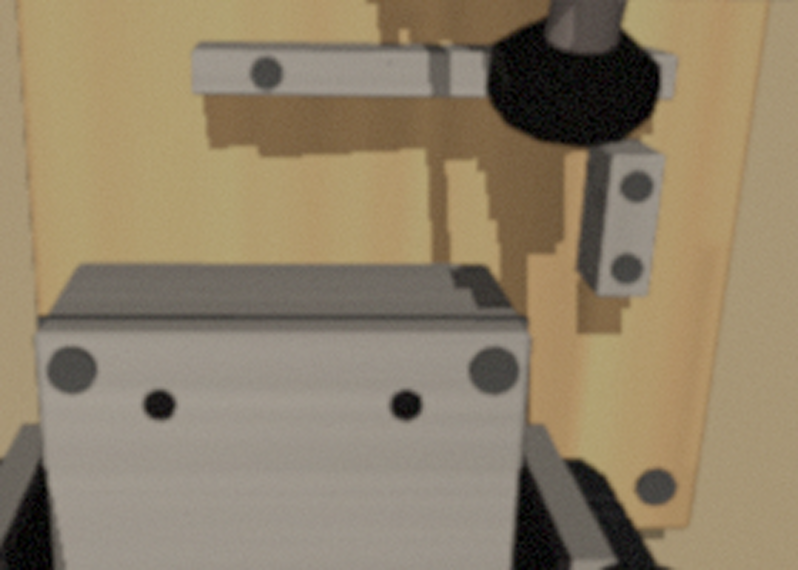

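In the wrist view the fence front edge runs (287,143)-(457,144) and the stop corner is at (430,213). That puts the jig about 1.2 mm further along +x than my estimate, with the yaw confirmed. I'll correct for it and lower the module.

```bash
echo 'JO=JO+1.2*np.array([np.cos(JY),np.sin(JY)])' >> h.py; python3 -m pendant '[0,0.06,0,0,55, 0,0.14,0,0,55, 0,0.21,0,0,55, 0,0.26,0,0,55, 0,0.29,0,0,55, 0,0.29,0,0,55]'; python3 -m pendant '[0,0.01,0,0,55, 0,0.02,0,0,55,0,0.025,0,0,55,0,0.025,0,0,55]'; python3 -c "
from h import *
inj()"
```

```text
clock: 6.3
position: [543.3, -67.6, 30.5]
tcp_rot: [[-0.06, -0.001, 0.998], [-0.998, 0.001, -0.06], [-0.001, -1.0, -0.001]]
wrist_force: [0.4, 0.1, -3.1]
grip_width: 62.6
clock: 6.7
position: [543.4, -67.6, 26.9]
tcp_rot: [[-0.06, -0.0, 0.998], [-0.998, 0.001, -0.06], [-0.001, -1.0, -0.0]]
wrist_force: [-0.5, -0.3, -2.9]
grip_width: 62.5
clk 6.7 jig [ -27.71 -101.69   26.91] yaw-jy 0.0001 Fjig [-0.44 -0.3  -2.91] w 62.5
```

```bash
python3 -m pendant '[0,0.007,0,0,55, 0,0.014,0,0,55,0,0.014,0,0,55]'; python3 -m pendant '[0,0.007,0,0,55, 0,0.007,0,0,55]'
```

```text
clock: 7.0
position: [543.7, -67.6, 25.2]
tcp_rot: [[-0.06, 0.0, 0.998], [-0.998, 0.001, -0.06], [-0.001, -1.0, 0.0]]
wrist_force: [-0.7, 0.4, 0.7]
grip_width: 62.7
clock: 7.2
position: [543.8, -67.7, 25.2]
tcp_rot: [[-0.06, 0.0, 0.998], [-0.998, 0.0, -0.06], [-0.0, -1.0, 0.0]]
wrist_force: [-6.8, 1.0, 9.1]
grip_width: 62.7
```

The module is on the board, so I'll release it slowly.

```bash
python3 -m pendant '[0,-0.003,0,0,64, 0,-0.003,0,0,67, 0,-0.003,0,0,70, 0,-0.003,0,0,72, 0,-0.003,0,0,72]';  python3 - <<'E'
from h import *
inj()
for n in ["wrist","scene"]:
    c=capture(n); cv2.imwrite(f"pics/{n}4.png",c["image"][:,:,::-1])
crop(c["image"],280,160,390,250,7,"sj4.png")
E
```

```text
clock: 7.7
position: [543.8, -67.7, 25.5]
tcp_rot: [[-0.06, 0.0, 0.998], [-0.998, 0.0, -0.06], [-0.0, -1.0, 0.0]]
wrist_force: [0.3, 0.5, -0.5]
grip_width: 72.1
clk 7.7 jig [ -27.37 -101.77   25.53] yaw-jy 0.0002 Fjig [ 0.27  0.5  -0.54] w 72.1
```

View pics/wrist4.png

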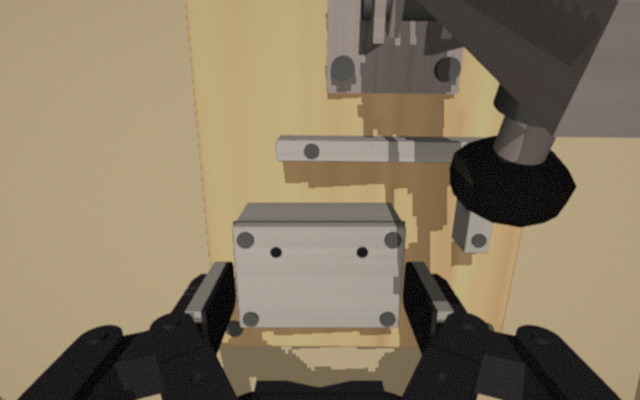

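View pics/sj4.png

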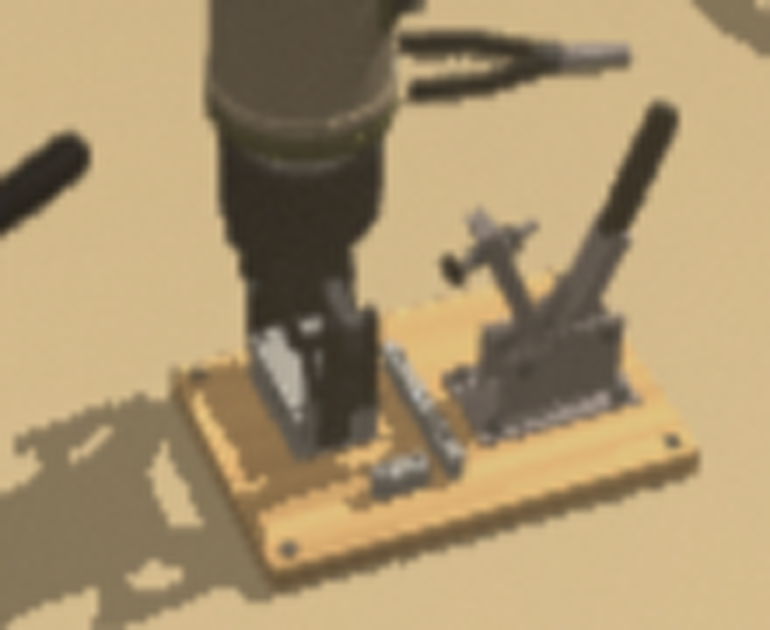

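The module sits flat on the board at about jig (-27,-92), square, its lid filling (235..404, 222..327) in the wrist view. Before pushing in x I'll check the screwdriver clearance, then go round to the -x side.

```bash
python3 -m pendant '[0,-0.06,0,0,72, 0,-0.15,0,0,72, 0,-0.28,0,0,72, 0,-0.38,0,0,60, 0,-0.4,0,0,45, 0,-0.4,0,0,45]';  python3 - <<'E'
from h import *
inj()
c=capture("top")
for p in [(393,271),(365,284),(337,298)]: print(back(c,*p,10))
to(J(JO,JY,(-106,-86,85)),JY)
E
```

```text
clock: 8.4
position: [544.6, -67.8, 86.8]
tcp_rot: [[-0.06, 0.002, 0.998], [-0.998, -0.0, -0.06], [-0.0, -1.0, 0.002]]
wrist_force: [-0.2, -0.2, -0.3]
grip_width: 45.2
clk 8.4 jig [ -26.53 -101.9    86.82] yaw-jy 0.0003 Fjig [-0.19 -0.26 -0.31] w 45.2
[ 376.7 -240.9   10. ]
[ 341.1 -165.3   10. ]
[303. -90.  10.]
clock 8.45 pos [543.8 -67.7  85.7] yaw -0.0602 w 44.9 F [ 0.1  0.7 -0.7] q [-0.22  0.11  1.78  0.    1.25 -0.16]
target [466.2 -47.2  85. ] units [-0.1056  0.0046 -0.5247] turn 0.0002
```

```bash
python3 -m pendant '[-0.02,0,-0.12,0,45, -0.05,0,-0.28,0,45, -0.08,0,-0.42,0,45, -0.106,0.02,-0.52,0,45, -0.106,0.1,-0.525,0,45, -0.106,0.2,-0.525,0,45, -0.106,0.3,-0.525,0,45, -0.106,0.38,-0.525,0,45, -0.106,0.42,-0.525,0,45, -0.106,0.42,-0.525,0,45]';  python3 - <<'E'
from h import *
inj()
c=capture("wrist"); cv2.imwrite(f"pics/w5.png",c["image"][:,:,::-1])
E
```

```text
clock: 9.45
position: [465.3, -46.9, 21.2]
tcp_rot: [[-0.06, -0.002, 0.998], [-0.998, 0.001, -0.06], [-0.001, -1.0, -0.002]]
wrist_force: [0.1, -0.4, -0.3]
grip_width: 45.2
clk 9.45 jig [-106.96  -85.81   21.18] yaw-jy 0.0002 Fjig [ 0.14 -0.43 -0.35] w 45.2
```

View pics/w5.png

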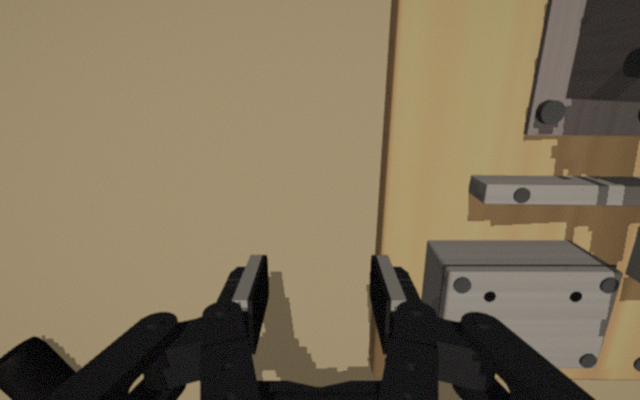

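```bash
python3 -m pendant '[0,0,0.02,0,45, 0,0,0.04,0,45, 0,0,0.06,0,45, 0,0,0.08,0,45, 0,0,0.1,0,45, 0,0,0.12,0,45, 0,0,0.14,0,45, 0,0,0.155,0,45,0,0,0.155,0,45]';  python3 - <<'E'
from h import *
inj()
c=capture("wrist"); cv2.imwrite(f"pics/w6.png",c["image"][:,:,::-1])
E
```

```text
clock: 10.4
position: [489.6, -48.5, 22.1]
tcp_rot: [[-0.06, -0.0, 0.998], [-0.998, 0.001, -0.06], [-0.001, -1.0, -0.0]]
wrist_force: [-0.9, 0.4, 0.1]
grip_width: 45.4
clk 10.4 jig [-82.61 -85.91  22.09] yaw-jy 0.0002 Fjig [-0.87  0.37  0.1 ] w 45.4
```

View pics/w6.png

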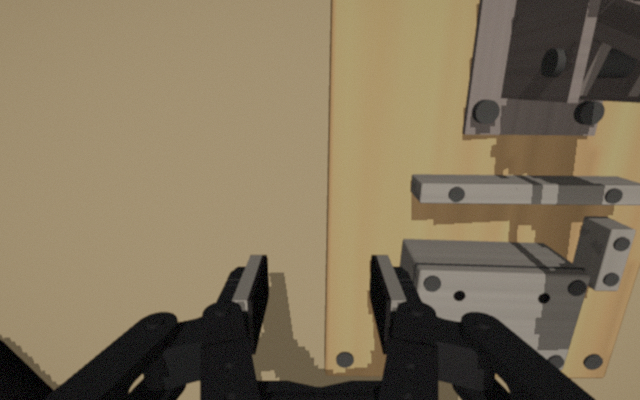

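```bash
python3 - <<'E'
from h import *
c=capture("wrist")
crop(c["image"],380,150,640,350,3,"w6z.png")
c6,n=np.cos(JY),np.sin(JY)
for p,z in [((413,266),48),((589,267),48),((413,203),34)]:
    d=back(c,*p,z)[:2]-JO; print(p,c6*d[0]+n*d[1],-n*d[0]+c6*d[1])
E
```

```text
(413, 266) -49.36202669015064 -69.06839063636286
(589, 267) 14.774826048749972 -69.39106810470767
(413, 203) -47.4406824724828 -49.516448625472115
```

View pics/w6z.png

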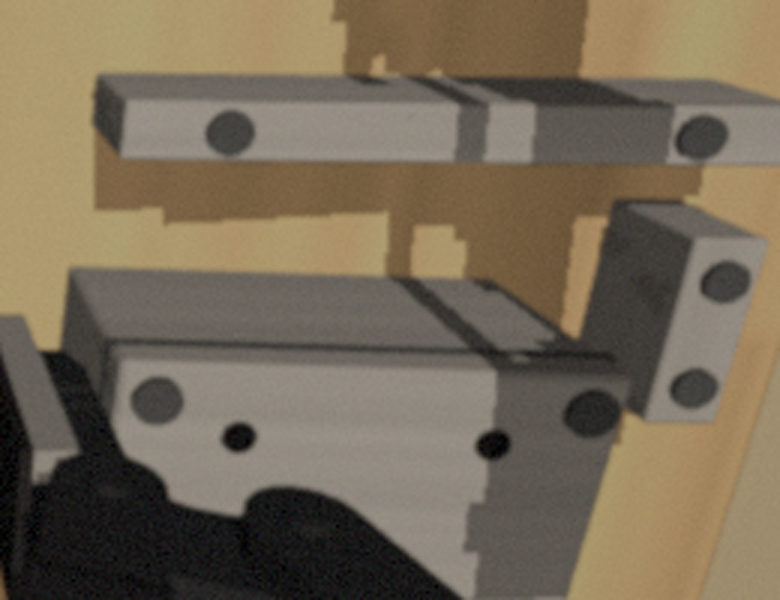

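The module's right face is at about jig x=16, so the gap to the stop is around 16 mm. I'll push 12 mm and then slow down.

```bash
python3 -m pendant '[0,0,0.02,0,45, 0,0,0.04,0,45, 0,0,0.06,0,45, 0,0,0.075,0,45, 0,0,0.08,0,45, 0,0,0.08,0,45]';  python3 - <<'E'
from h import *
inj()
c=capture("wrist"); crop(c["image"],380,150,640,350,3,"w7z.png")
E
```

```text
clock: 11.1
position: [501.7, -49.3, 22.1]
tcp_rot: [[-0.06, 0.0, 0.998], [-0.998, 0.0, -0.06], [-0.0, -1.0, 0.0]]
wrist_force: [-0.9, 0.5, -0.3]
grip_width: 44.9
clk 11.1 jig [-70.52 -85.95  22.11] yaw-jy 0.0002 Fjig [-0.91  0.4  -0.29] w 44.9
```

View pics/w7z.png

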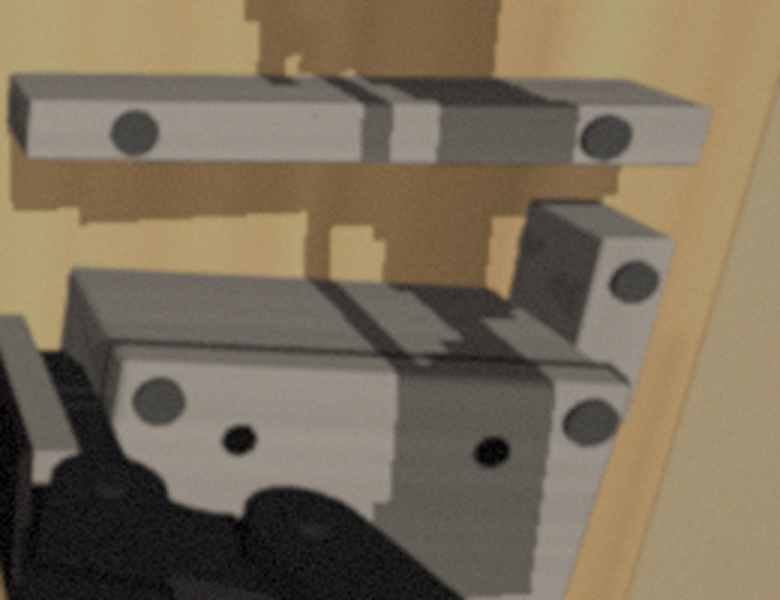

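The module has yawed about 2-3° and is close to the stop. I'll continue slowly while watching the force.

```bash
python3 -m pendant '[0,0,0.007,0,45, 0,0,0.014,0,45, 0,0,0.018,0,45]'; python3 -m pendant '[0,0,0.006,0,45, 0,0,0.01,0,45]'; python3 -c "
from h import *
inj()"
```

```text
clock: 11.45
position: [504.1, -49.4, 22.0]
tcp_rot: [[-0.06, -0.0, 0.998], [-0.998, 0.0, -0.06], [-0.0, -1.0, -0.0]]
wrist_force: [-5.7, 1.1, 3.0]
grip_width: 45.0
clock: 11.65
position: [504.3, -49.4, 22.0]
tcp_rot: [[-0.06, -0.004, 0.998], [-0.998, 0.001, -0.06], [-0.001, -1.0, -0.004]]
wrist_force: [-11.8, 1.0, 8.1]
grip_width: 45.2
clk 11.65 jig [-67.92 -85.93  21.95] yaw-jy 0.0003 Fjig [-11.81   0.25   8.11] w 45.2
```

It's in contact with the stop at about 12 N. I'll back off, lift, and go round to the -y side with closed fingers.

```bash
python3 -m pendant '[0,0,-0.03,0,45, 0,0,-0.06,0,45, 0,-0.1,-0.07,0,45, 0,-0.25,-0.07,0,30, 0,-0.4,-0.07,0,10, 0,-0.42,-0.07,0,0, 0,-0.42,-0.07,0,0, 0,-0.42,-0.07,0,0]';  python3 - <<'E'
from h import *
inj()
to(J(JO,JY,(0,-132,85)),JY)
c=capture("wrist"); cv2.imwrite("pics/w8.png",c["image"][:,:,::-1])
E
```

```text
clock: 12.45
position: [493.3, -48.7, 83.9]
tcp_rot: [[-0.06, -0.005, 0.998], [-0.998, 0.001, -0.06], [-0.001, -1.0, -0.005]]
wrist_force: [0.1, 0.0, 0.0]
grip_width: 0.0
clk 12.45 jig [-78.87 -85.89  83.94] yaw-jy 0.0002 Fjig [0.12 0.01 0.01] w 0.0
clock 12.45 pos [493.3 -48.7  83.9] yaw -0.0603 w 0.0 F [0.1 0.  0. ] q [-0.2  -0.02  1.93  0.    1.24 -0.14]
target [569.3 -99.5  85. ] units [ 0.3075 -0.0097  0.5257] turn 0.0001
```

View pics/w8.png

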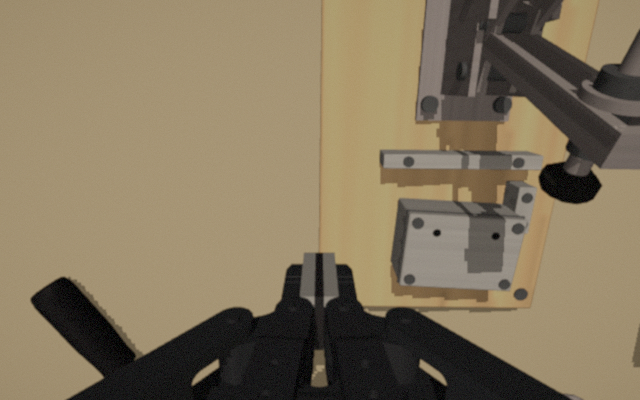

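```bash
python3 -m pendant '[0.1,0,0.1,0,0, 0.2,0,0.25,0,0, 0.3,0,0.4,0,0, 0.33,0,0.5,0,0, 0.33,0.05,0.526,0,0, 0.33,0.15,0.526,0,0, 0.33,0.27,0.526,0,0, 0.33,0.36,0.526,0,0, 0.33,0.4,0.526,0,0, 0.33,0.4,0.526,0,0]';  python3 - <<'E'
from h import *
inj()
c=capture("wrist"); cv2.imwrite("pics/w9.png",c["image"][:,:,::-1])
E
```

```text
clock: 13.5
position: [566.9, -102.1, 21.4]
tcp_rot: [[-0.06, -0.008, 0.998], [-0.998, 0.002, -0.06], [-0.001, -1.0, -0.008]]
wrist_force: [-0.4, -0.5, 0.6]
grip_width: -0.2
clk 13.5 jig [  -2.22 -134.74   21.38] yaw-jy 0.0005 Fjig [-0.41 -0.54  0.61] w -0.2
```

View pics/w9.png

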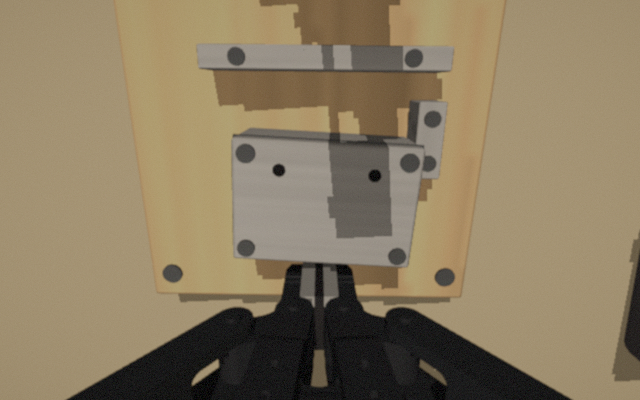

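```bash
python3 -m pendant '[-0.02,0,0,0,0, -0.04,0,0,0,0, -0.06,0,0,0,0, -0.08,0,0,0,0, -0.1,0,0,0,0, -0.12,0,0,0,0, -0.135,0,0,0,0, -0.145,0,0,0,0, -0.145,0,0,0,0]';  python3 - <<'E'
from h import *
inj()
c=capture("wrist"); cv2.imwrite("pics/w10.png",c["image"][:,:,::-1])
E
```

```text
clock: 14.45
position: [569.0, -80.3, 22.5]
tcp_rot: [[-0.06, -0.007, 0.998], [-0.998, 0.002, -0.06], [-0.001, -1.0, -0.007]]
wrist_force: [0.3, -1.0, 1.3]
grip_width: -0.0
clk 14.45 jig [  -1.42 -112.82   22.46] yaw-jy 0.0007 Fjig [ 0.4  -1.    1.31] w -0.0
```

View pics/w10.png

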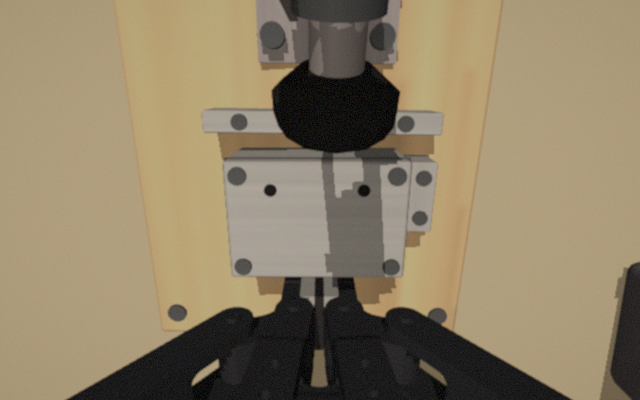

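The module is nearly square again, with a small gap left at the fence (fence edge v=132, lid edge v=157). I'll move in slowly.

```bash
python3 -m pendant '[-0.01,0,0,0,0, -0.02,0,0,0,0, -0.03,0,0,0,0, -0.03,0,0,0,0]';python3 -c "
from h import *
inj()
c=capture('wrist'); cv2.imwrite('pics/w11.png',c['image'][:,:,::-1])
R=np.array
c6,n=np.cos(JY),np.sin(JY)
"
```

```text
clock: 14.9
position: [569.0, -75.5, 22.2]
tcp_rot: [[-0.06, -0.007, 0.998], [-0.998, 0.002, -0.06], [-0.002, -1.0, -0.008]]
wrist_force: [-0.7, -0.6, 0.7]
grip_width: -0.0
clk 14.9 jig [  -1.69 -108.05   22.2 ] yaw-jy 0.0008 Fjig [-0.66 -0.64  0.73] w -0.0
```

View pics/w11.png

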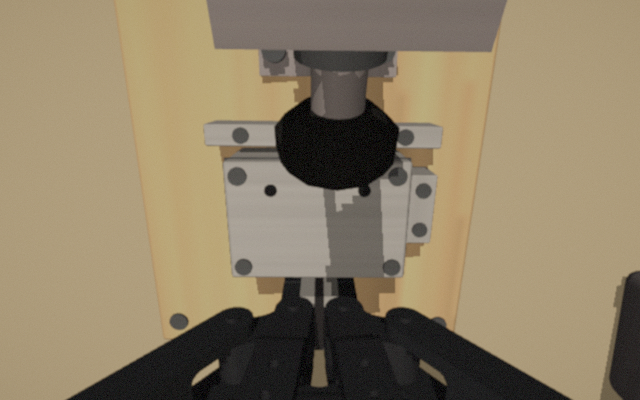

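```bash
python3 -m pendant '[-0.007,0,0,0,0, -0.014,0,0,0,0, -0.014,0,0,0,0]'; python3 -m pendant '[-0.007,0,0,0,0, -0.01,0,0,0,0]';python3 -c "
from h import *
inj()"
```

```text
clock: 15.25
position: [569.1, -73.3, 22.2]
tcp_rot: [[-0.06, -0.008, 0.998], [-0.998, 0.002, -0.06], [-0.002, -1.0, -0.008]]
wrist_force: [0.1, -2.9, 0.9]
grip_width: -0.1
clock: 15.45
position: [568.8, -73.0, 22.2]
tcp_rot: [[-0.06, -0.008, 0.998], [-0.998, 0.0, -0.06], [0.0, -1.0, -0.008]]
wrist_force: [-3.5, -8.9, 2.2]
grip_width: 0.5
clk 15.45 jig [  -2.09 -105.53   22.21] yaw-jy 0.0008 Fjig [-2.97 -9.12  2.21] w 0.5
```

```bash
python3 -m pendant '[-0.012,0,0,0,0, -0.013,0,0,0,0, -0.013,0,0,0,0]';python3 -c "
from h import *
inj()
c=capture('wrist'); cv2.imwrite('pics/w12.png',cv2.resize(c['image'][100:300,200:460,::-1],None,fx=3,fy=3,interpolation=2))
"
```

```text
clock: 15.75
position: [568.7, -72.9, 22.3]
tcp_rot: [[-0.06, -0.009, 0.998], [-0.998, -0.002, -0.06], [0.003, -1.0, -0.008]]
wrist_force: [-1.9, -10.5, 0.6]
grip_width: 0.1
clk 15.75 jig [  -2.15 -105.52   22.31] yaw-jy 0.0003 Fjig [ -1.28 -10.62   0.61] w 0.1
```

View pics/w12.png

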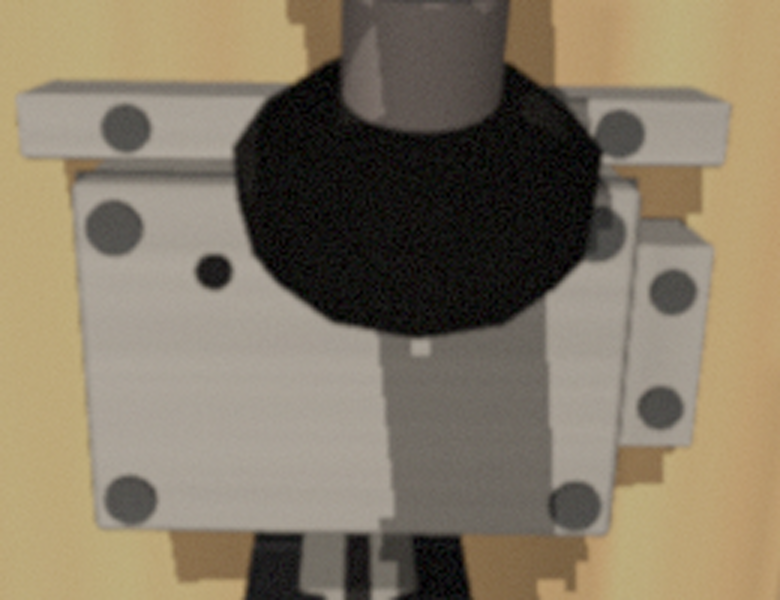

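```bash
python3 - <<'E'
from h import *
c=capture("wrist")
c6,n=np.cos(JY),np.sin(JY)
inj()
for nm,p,z in [("lidFR",(638,180),48),("lidFL",(75,180),48),("lidNL",(97,527),48),("lidNR",(608,533),48),("fenL",(18,157),34),("fenR",(726,164),34),("stopNR",(690,445),34),("stopFR",(711,243),34)]:
    u,v=200+(p[0]+.5)/3-.5,100+(p[1]+.5)/3-.5
    d=back(c,u,v,z)[:2]-JO; print(nm,round(c6*d[0]+n*d[1],1),round(-n*d[0]+c6*d[1],1))
E
```

```text
clk 15.85 jig [  -2.14 -105.51   22.33] yaw-jy 0.0003 Fjig [ -1.84 -11.15   0.46] w -0.4
lidFR 27.8 -49.4
lidFL -34.2 -49.5
lidNL -35.0 -92.7
lidNR 27.7 -93.3
fenL -44.8 -49.6
fenR 42.1 -50.1
stopNR 41.3 -88.0
stopFR 41.3 -60.2
```

Pressed on the fence at 11 N and square, but the lid spans x from about -34.5 to 27.8. That leaves roughly 2-3 mm to the stop, because squaring it drew it away. I'll push in x again, centred this time (y=-74), and then press the fence once more.

```bash
python3 -m pendant '[0.03,0,0,0,0, 0.1,-0.05,0,0,0, 0.12,-0.2,0,0,0, 0.12,-0.35,-0.1,0,0, 0.12,-0.42,-0.25,0,20, 0.0,-0.42,-0.4,0,45, -0.1,-0.42,-0.53,0,45, -0.21,-0.42,-0.56,0,45, -0.21,-0.42,-0.56,0,45]';  python3 - <<'E'
from h import *
inj()
to(J(JO,JY,(-84,-74,22)),JY)
E
```

```text
clock: 16.75
position: [486.8, -35.0, 86.4]
tcp_rot: [[-0.059, -0.008, 0.998], [-0.998, -0.001, -0.059], [0.002, -1.0, -0.008]]
wrist_force: [0.7, 0.7, -1.0]
grip_width: 44.9
clk 16.75 jig [-86.22 -72.65  86.42] yaw-jy 0.0016 Fjig [ 0.68  0.78 -1.04] w 44.9
clock 16.75 pos [486.8 -35.   86.4] yaw -0.0589 w 44.9 F [ 0.7  0.7 -1. ] q [-0.17 -0.04  1.94 -0.    1.25 -0.12]
target [488.9 -36.5  22. ] units [0.0083 0.4294 0.0183] turn 0.001
```

```bash
python3 -m pendant '[0.008,0.1,0,0.001,45, 0.008,0.2,0,0.001,45, 0.008,0.32,0,0.001,45, 0.008,0.4,0,0.001,45, 0.008,0.43,0,0.001,45, 0.008,0.43,0.02,0.001,45, 0.008,0.43,0.04,0.001,45, 0.008,0.43,0.06,0.001,45, 0.008,0.43,0.06,0.001,45]';  python3 - <<'E'
from h import *
inj()
c=capture('wrist'); cv2.imwrite('pics/w13.png',c['image'][:,:,::-1])
E
```

```text
clock: 17.65
position: [496.4, -37.0, 22.8]
tcp_rot: [[-0.06, -0.006, 0.998], [-0.998, -0.002, -0.06], [0.002, -1.0, -0.006]]
wrist_force: [0.1, 1.0, 0.2]
grip_width: 44.5
clk 17.65 jig [-76.5  -74.04  22.76] yaw-jy 0.0001 Fjig [0.06 0.98 0.19] w 44.5
```

View pics/w13.png

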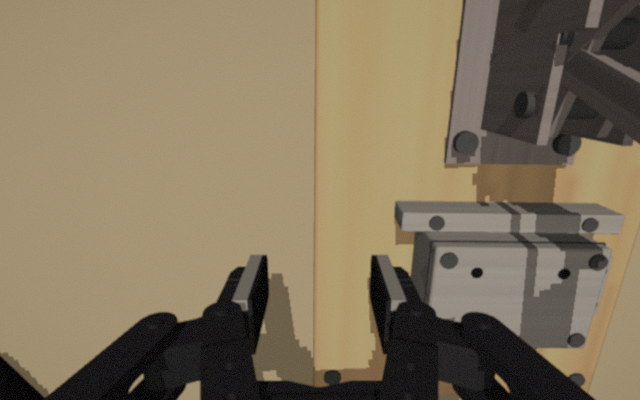

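The module is square on the fence and the right finger is just left of its -x face. I'll close in gently.

```bash
python3 -m pendant '[0,0,0.01,0,45, 0,0,0.02,0,45, 0,0,0.03,0,45, 0,0,0.038,0,45, 0,0,0.038,0,45]'; python3 -m pendant '[0,0,0.007,0,45, 0,0,0.014,0,45, 0,0,0.014,0,45]';python3 -c "
from h import *
inj()"
```

```text
clock: 18.2
position: [501.8, -37.3, 22.5]
tcp_rot: [[-0.06, -0.007, 0.998], [-0.998, -0.002, -0.06], [0.002, -1.0, -0.007]]
wrist_force: [0.1, 0.1, 0.1]
grip_width: 45.1
clock: 18.5
position: [503.8, -37.4, 22.4]
tcp_rot: [[-0.06, -0.007, 0.998], [-0.998, -0.001, -0.06], [0.002, -1.0, -0.007]]
wrist_force: [-0.9, 0.3, 1.2]
grip_width: 44.9
clk 18.5 jig [-69.13 -73.99  22.36] yaw-jy 0.0002 Fjig [-0.96  0.23  1.22] w 44.9
```

```bash
python3 -m pendant '[0,0,0.007,0,45, 0,0,0.012,0,45]'; python3 -m pendant '[0,0,0.006,0,45, 0,0,0.01,0,45]';python3 -c "
from h import *
inj()"
```

```text
clock: 18.7
position: [505.5, -37.5, 22.3]
tcp_rot: [[-0.06, -0.008, 0.998], [-0.998, -0.001, -0.06], [0.002, -1.0, -0.008]]
wrist_force: [-3.1, 0.4, 1.3]
grip_width: 45.6
clock: 18.9
position: [505.6, -37.5, 22.1]
tcp_rot: [[-0.06, -0.011, 0.998], [-0.998, -0.001, -0.06], [0.002, -1.0, -0.011]]
wrist_force: [-13.8, 0.3, 10.9]
grip_width: 44.9
clk 18.9 jig [-67.32 -73.94  22.11] yaw-jy 0.0003 Fjig [-13.78  -0.53  10.86] w 44.9
```

```bash
python3 -m pendant '[0,0,0.005,0,45, 0,0,0.005,0,45]'; python3 - <<'E'
from h import *
inj()
c=capture('wrist'); crop(c["image"],380,160,640,360,3,"w14.png")
E
```

```text
clock: 19.1
position: [505.4, -37.4, 21.9]
tcp_rot: [[-0.06, -0.013, 0.998], [-0.998, -0.001, -0.06], [0.002, -1.0, -0.013]]
wrist_force: [-7.7, -0.1, 5.6]
grip_width: 44.8
clk 19.1 jig [-67.49 -73.92  21.92] yaw-jy 0.0003 Fjig [-7.68 -0.56  5.59] w 44.8
```

View pics/w14.png

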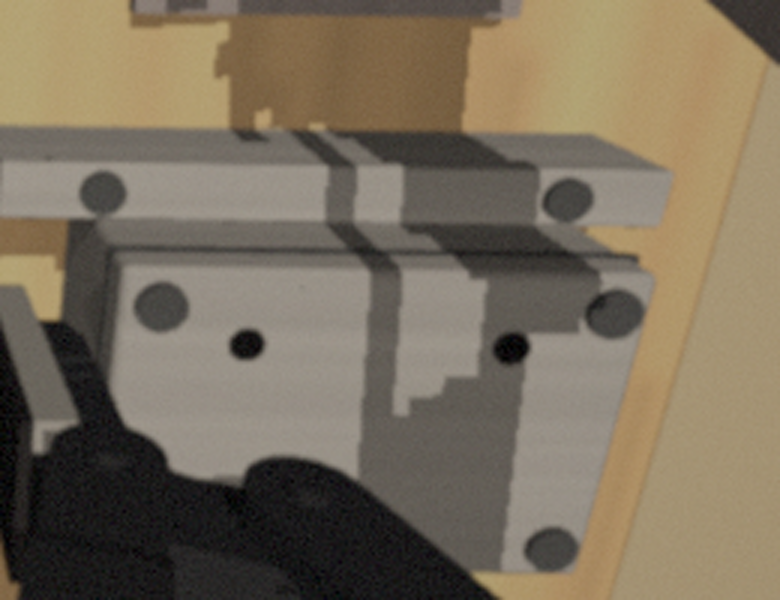

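It looks flush against both. I'll do a final fence press to be sure, then verify.

```bash
python3 -m pendant '[0,0,-0.03,0,45, 0,-0.05,-0.1,0,45, 0,-0.2,-0.1,0,45, 0,-0.35,-0.1,0,20, 0.1,-0.42,-0.05,0,0, 0.2,-0.42,0.1,0,0, 0.3,-0.42,0.25,0,0, 0.34,-0.42,0.38,0,0, 0.34,-0.42,0.44,0,0, 0.34,-0.42,0.44,0,0, 0.34,-0.42,0.44,0,0]';  python3 - <<'E'
from h import *
inj()
to(J(JO,JY,(0,-117,22)),JY)
E
```

```text
clock: 20.25
position: [568.4, -92.0, 83.6]
tcp_rot: [[-0.06, -0.014, 0.998], [-0.998, -0.001, -0.06], [0.002, -1.0, -0.014]]
wrist_force: [0.4, 0.2, -0.1]
grip_width: 0.1
clk 20.25 jig [  -1.33 -124.59   83.58] yaw-jy 0.0006 Fjig [ 0.39  0.22 -0.08] w 0.1
clock 20.25 pos [568.4 -92.   83.6] yaw -0.0599 w 0.1 F [ 0.4  0.2 -0.1] q [-0.25  0.2   1.69 -0.    1.27 -0.19]
target [570.2 -84.5  22. ] units [-0.0513  0.4103  0.0148] turn 0.0004
```

```bash
python3 -m pendant '[0,0.1,0.014,0,0, 0,0.2,0.014,0,0, 0,0.32,0.014,0,0, 0,0.4,0.014,0,0, -0.03,0.41,0.014,0,0, -0.06,0.41,0.014,0,0, -0.09,0.41,0.014,0,0, -0.105,0.41,0.014,0,0, -0.105,0.41,0.014,0,0]'; python3 -m pendant '[-0.007,0,0,0,0, -0.014,0,0,0,0,-0.014,0,0,0,0]'; python3 - <<'E'
from h import *
inj()
E
```

```text
clock: 21.15
position: [571.2, -76.1, 22.9]
tcp_rot: [[-0.059, -0.013, 0.998], [-0.998, -0.001, -0.059], [0.002, -1.0, -0.013]]
wrist_force: [0.6, -0.1, 0.5]
grip_width: 0.4
clock: 21.45
position: [571.5, -74.0, 23.1]
tcp_rot: [[-0.059, -0.013, 0.998], [-0.998, -0.001, -0.059], [0.002, -1.0, -0.013]]
wrist_force: [0.1, 0.1, -0.7]
grip_width: 0.1
clk 21.45 jig [   0.66 -106.39   23.06] yaw-jy 0.0013 Fjig [ 0.05  0.15 -0.72] w 0.1
```

```bash
python3 -m pendant '[-0.007,0,0,0,0, -0.012,0,0,0,0]'; python3 -m pendant '[-0.008,0,0,0,0, -0.012,0,0,0,0]';python3 -m pendant '[-0.012,0,0,0,0, -0.012,0,0,0,0]'; python3 - <<'E'
from h import *
inj()
c=capture('wrist'); cv2.imwrite('pics/w15.png',cv2.resize(c['image'][100:300,200:460,::-1],None,fx=3,fy=3,interpolation=2))
E
```

```text
clock: 21.65
position: [571.5, -73.2, 23.1]
tcp_rot: [[-0.059, -0.013, 0.998], [-0.998, -0.003, -0.059], [0.003, -1.0, -0.013]]
wrist_force: [-1.3, -8.4, 0.0]
grip_width: -0.3
clock: 21.85
position: [571.5, -73.2, 23.2]
tcp_rot: [[-0.06, -0.013, 0.998], [-0.998, -0.005, -0.06], [0.006, -1.0, -0.013]]
wrist_force: [-2.5, -9.8, 1.2]
grip_width: -0.2
clock: 22.05
position: [571.5, -73.2, 23.3]
tcp_rot: [[-0.06, -0.013, 0.998], [-0.998, -0.008, -0.06], [0.009, -1.0, -0.013]]
wrist_force: [-1.3, -8.8, 0.7]
grip_width: 0.3
clk 22.05 jig [   0.61 -105.63   23.33] yaw-jy 0.0001 Fjig [-0.81 -8.83  0.67] w 0.3
```

View pics/w15.png

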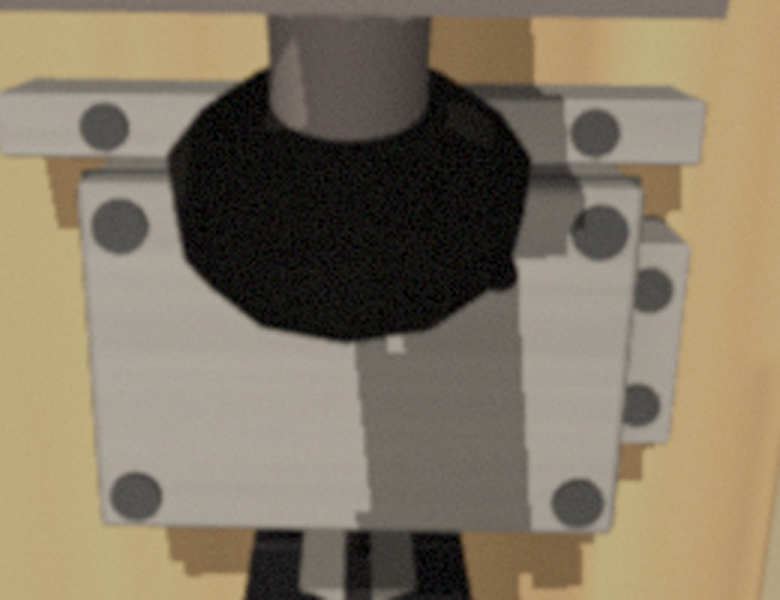

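```bash
python3 - <<'E'
from h import *
c=capture("wrist")
c6,n=np.cos(JY),np.sin(JY)
inj()
for nm,p,z in [("lidFR",(640,180),48),("lidFL",(80,177),48),("lidNL",(103,523),48),("lidNR",(611,531),48),("fenL",(0,154),34),("fenR",(700,162),34),("stopNR",(666,442),34),("stopFR",(688,242),34)]:
    u,v=200+(p[0]+.5)/3-.5,100+(p[1]+.5)/3-.5
    d=back(c,u,v,z)[:2]-JO; print(nm,round(c6*d[0]+n*d[1],1),round(-n*d[0]+c6*d[1],1))
E
```

```text
clk 22.15 jig [   0.6  -105.63   23.33] yaw-jy 0.0001 Fjig [-1.8  -8.16  0.09] w -0.1
lidFR 31.1 -49.4
lidFL -30.9 -49.3
lidNL -31.6 -92.7
lidNR 31.3 -93.3
fenL -44.4 -49.3
fenR 41.9 -50.0
stopNR 41.1 -87.9
stopFR 41.4 -60.3
```

The module is home: it is square, the lid is centred at x≈0.0 (the fence and stop read -0.7..+0.25 off), and about 9 N held on the fence. Next is the handle. I'll retreat, rise above the raised arm, and come to the -y side of the grip with closed fingers.

```bash
python3 -m pendant '[0.02,0,0,0,0, 0.06,0,0,0,0, 0.08,-0.1,0,0,0, 0.08,-0.3,0,0,0, 0.08,-0.55,0,0,0, 0.08,-0.8,0,0,0, 0.08,-0.95,0,0,0, 0.08,-1,0,0,0, 0.08,-1,0,0,0]'; python3 - <<'E'
from h import *
inj()
to(J(JO,JY,(0,34,175)),JY)
E
```

```text
clock: 23.05
position: [573.6, -84.2, 175.3]
tcp_rot: [[-0.06, -0.01, 0.998], [-0.998, -0.008, -0.06], [0.009, -1.0, -0.009]]
wrist_force: [0.0, 0.6, -0.1]
grip_width: -0.3
clk 23.05 jig [   3.45 -116.49  175.3 ] yaw-jy 0.0001 Fjig [ 0.01  0.56 -0.11] w -0.3
clock 23.05 pos [573.6 -84.2 175.3] yaw -0.0604 w -0.3 F [ 0.   0.6 -0.1] q [-0.23  0.12  1.61 -0.01  1.43 -0.17]
target [579.3  66.2 175. ] units [-1.0032 -0.0068 -0.0228] turn 0.0001
```

```bash
python3 -m pendant '[-0.1,0,-0.02,0,0, -0.3,0,-0.02,0,0, -0.5,0,-0.02,0,0, -0.7,0,-0.02,0,0, -0.85,0,-0.02,0,0, -0.92,0,-0.02,0,0, -0.94,0,-0.023,0,0, -0.94,0,-0.023,0,0]'; python3 - <<'E'
from h import *
inj()
for n in ["scene","wrist"]:
    c=capture(n); cv2.imwrite(f"pics/{n}16.png",c["image"][:,:,::-1])
    for p in [(0,57,150),(0,71,186)]: print(proj(c,J(JO,JY,p)))
    if n=="scene": crop(c["image"],290,130,410,250,6,"s16z.png")
E
```

```text
clock: 23.85
position: [578.1, 56.8, 173.1]
tcp_rot: [[-0.06, -0.012, 0.998], [-0.998, -0.009, -0.06], [0.009, -1.0, -0.011]]
wrist_force: [0.2, -0.4, 0.5]
grip_width: -0.1
clk 23.85 jig [ -0.65  24.52 173.15] yaw-jy 0.0007 Fjig [ 0.23 -0.43  0.45] w -0.1
[370.4 183.7]
[375.3 174.2]
[322.2 186.3]
[322.3 177. ]
```

View pics/s16z.png

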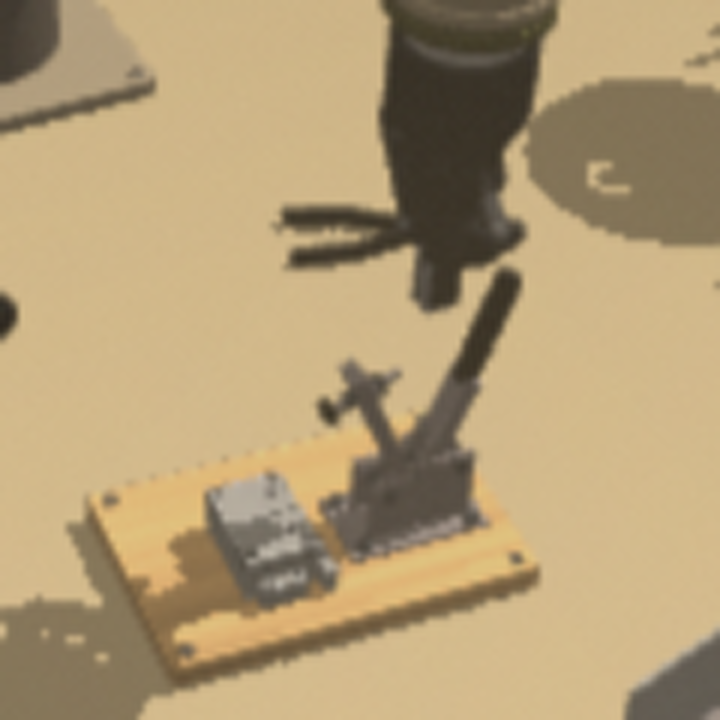

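View pics/wrist16.png

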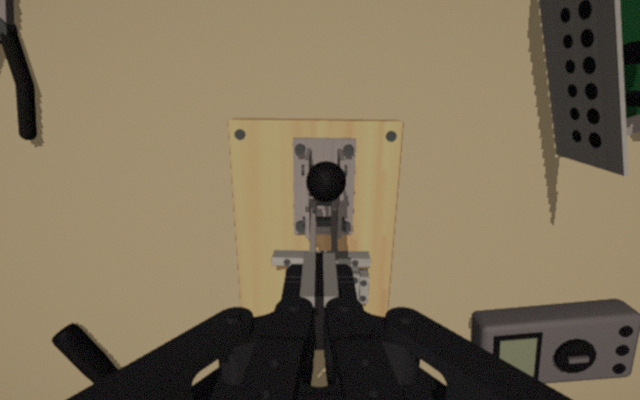

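The scene view shows the finger left of the upright grip, whose top is near (510,275) in the crop; the wrist view has the grip at (326,182) as predicted. I'll push along the arc, with the fingertip edge about 10 mm outboard of the grip's centre.

```bash
python3 -m pendant '[-0.03,0.04,0,0,0, -0.06,0.073,0,0,0, -0.085,0.073,0,0,0, -0.11,0.073,0,0,0, -0.13,0.075,0,0,0, -0.155,0.08,0,0,0, -0.18,0.088,0,0,0, -0.2,0.095,0,0,0]'; python3 -c "
from h import *
inj()"
```

```text
clock: 24.75
position: [580.5, 86.0, 159.5]
tcp_rot: [[-0.061, -0.01, 0.998], [-0.998, -0.009, -0.061], [0.009, -1.0, -0.009]]
wrist_force: [-0.0, -0.7, 1.8]
grip_width: -0.1
clk 24.75 jig [-3.0000e-02  5.3870e+01  1.5947e+02] yaw-jy -0.0006 Fjig [ 0.01 -0.66  1.83] w -0.1
```

```bash
python3 -m pendant '[-0.027,0.01,0,0,0, -0.054,0.02,0,0,0, -0.081,0.03,0,0,0, -0.103,0.045,0,0,0, -0.125,0.06,0,0,0, -0.147,0.077,0,0,0, -0.167,0.095,0,0,0, -0.187,0.113,0,0,0, -0.207,0.133,0,0,0]'; python3 -c "
from h import *
inj()
c=capture('scene'); crop(c['image'],290,130,410,250,6,'s17z.png')"
```

```text
clock: 25.65
position: [582.3, 117.0, 139.0]
tcp_rot: [[-0.061, -0.01, 0.998], [-0.998, -0.009, -0.061], [0.009, -1.0, -0.009]]
wrist_force: [2.2, -2.7, 1.9]
grip_width: -0.1
clk 25.65 jig [-1.0000e-01  8.4840e+01  1.3903e+02] yaw-jy -0.0006 Fjig [ 2.31 -2.56  1.89] w -0.1
```

View pics/s17z.png

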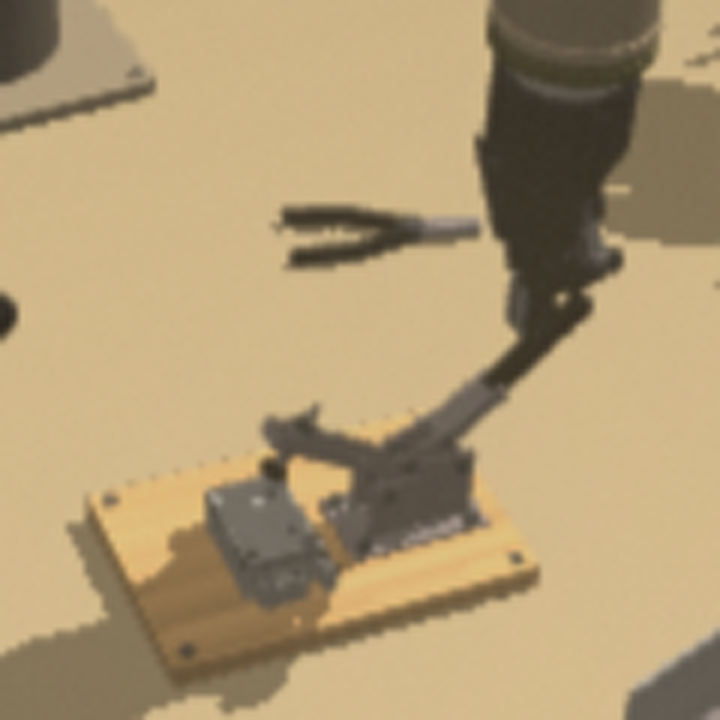

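The handle follows (grip at about (540,335) in the crop) and the arm is swinging down over the module. I'll continue.

```bash
python3 -m pendant '[-0.02,0.03,0,0,0, -0.035,0.06,0,0,0, -0.048,0.09,0,0,0, -0.06,0.12,0,0,0, -0.068,0.145,0,0,0, -0.073,0.167,0,0,0]'; python3 -c "
from h import *
inj()"
```

```text
clock: 26.3
position: [582.2, 128.2, 112.7]
tcp_rot: [[-0.061, -0.011, 0.998], [-0.998, -0.009, -0.061], [0.009, -1.0, -0.01]]
wrist_force: [0.9, 0.2, 2.8]
grip_width: -0.2
clk 26.3 jig [ -0.83  96.11 112.73] yaw-jy -0.0003 Fjig [0.84 0.24 2.84] w -0.2
```

```bash
python3 -m pendant '[-0.008,0.03,0,0,0, -0.014,0.06,0,0,0, -0.02,0.09,0,0,0, -0.024,0.121,0,0,0]'; python3 -c "
from h import *
inj()"
```

```text
clock: 26.7
position: [582.9, 132.1, 95.3]
tcp_rot: [[-0.061, -0.009, 0.998], [-0.998, -0.008, -0.061], [0.008, -1.0, -0.009]]
wrist_force: [-2.2, 0.9, 10.2]
grip_width: 0.1
clk 26.7 jig [ -0.42 100.01  95.33] yaw-jy -0.0002 Fjig [-2.3   0.8  10.18] w 0.1
```

```bash
python3 -m pendant '[-0.002,0.03,0,0,0, -0.004,0.06,0,0,0, -0.006,0.09,0,0,0, -0.006,0.115,0,0,0]'; python3 -c "
from h import *
inj()"
```

```text
clock: 27.1
position: [583.0, 133.7, 78.3]
tcp_rot: [[-0.06, -0.009, 0.998], [-0.998, -0.007, -0.06], [0.007, -1.0, -0.008]]
wrist_force: [0.4, 2.4, 4.1]
grip_width: -0.1
clk 27.1 jig [ -0.44 101.64  78.33] yaw-jy 0.0 Fjig [0.24 2.44 4.08] w -0.1
```

```bash
python3 -m pendant '[0,0.01,0,0,0, 0,0.02,0,0,0, 0,0.027,0,0,0]'; python3 -c "
from h import *
inj()"
```

```text
clock: 27.4
position: [582.6, 133.7, 73.8]
tcp_rot: [[-0.06, -0.009, 0.998], [-0.998, -0.007, -0.06], [0.007, -1.0, -0.009]]
wrist_force: [0.4, 0.2, -0.1]
grip_width: 0.3
clk 27.4 jig [ -0.79 101.54  73.8 ] yaw-jy -0.0 Fjig [ 0.34  0.26 -0.09] w 0.3
```

The force dropped to zero, which means it snapped over centre. I'll retreat and look.

```bash
python3 -m pendant '[0,-0.05,0,0,0, 0,-0.2,0,0,0, 0,-0.45,0,0,0, 0,-0.75,0,0,0, 0,-1,0,0,0, 0.2,-1,-0.3,0,0, 0.3,-1,-0.6,0,0, 0.3,-1,-0.8,0,0, 0.3,-1,-0.8,0,0, 0.3,-1,-0.8,0,0]'; python3 - <<'E'
from h import *
inj()
c=capture('scene'); crop(c['image'],290,130,410,250,6,'s18z.png')
for p in [(0,102,63),(0,63+78,61),(0,-72,48)]: q=proj(c,J(JO,JY,p)); print((q-[290,130])*6)
c=capture('top'); crop(c['image'],250,160,360,240,7,'t18z.png')
E
```

```text
clock: 28.4
position: [461.4, 97.0, 225.9]
tcp_rot: [[-0.06, -0.008, 0.998], [-0.998, -0.007, -0.06], [0.007, -1.0, -0.007]]
wrist_force: [-0.5, -0.5, 1.8]
grip_width: 0.1
clk 28.4 jig [-119.58   57.57  225.87] yaw-jy 0.0 Fjig [-0.44 -0.5   1.81] w 0.1
[538.2 419.4]
[597.  405.6]
[261.  513.6]
```

View pics/s18z.png

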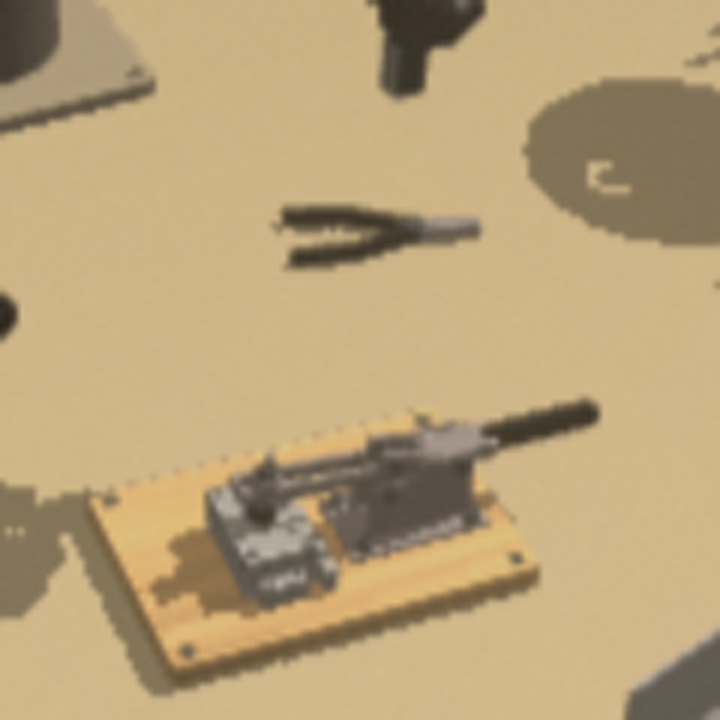

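View pics/t18z.png

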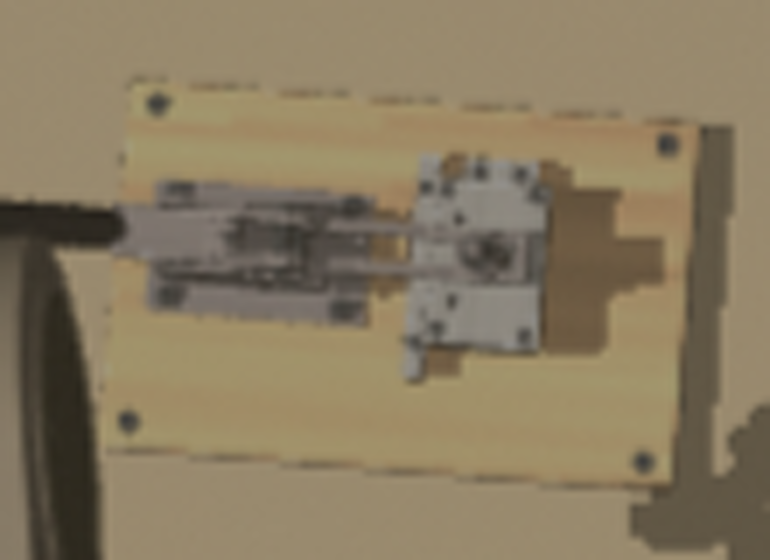

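The handle is level and locked (grip end near (595,410) in the crop, as predicted). The pad is on the middle of the module, the module is flush against both faces, and the robot is clear.

```bash
python3 -m pendant '[0,0,0,0,0, 0,0,0,0,0]'; python3 -c "
from bench import *
print(job_done())"
```

```text
clock: 28.7
position: [462.9, 97.1, 225.7]
tcp_rot: [[-0.06, -0.009, 0.998], [-0.998, -0.007, -0.06], [0.007, -1.0, -0.008]]
wrist_force: [0.1, -0.4, -0.2]
grip_width: -0.1
the job is handed in; nothing more can be done
None
```

The module is clamped in the jig and the job is handed in, at 28.7 s of the 67 s allowed; no verdict was reported. I laid the module on the board, pushed it against the stop and then the fence, and pushed the handle down until the clamp snapped over centre.

- **Pressing home:** the first fence press left it about 2–3 mm short of the stop, so I pushed again. The repeat gave about 14 N at the stop and 8–10 N at the fence, and the lid then measured square and within about 1 mm of home. The highest press force I read was about 14 N.
- **Clamp:** the handle push read at most about 10 N in any direction. The force fell to zero just before the handle's end position, which is how I judged that it locked.
- **Last pictures:** the handle is level where a locked one should be, the pad is on the middle of the module, and the module looks flush on both faces.
- **Robot and bystanders:** the robot is clear of everything. I saw no bystander touched or moved, but I did not measure their positions again.
- **Not measured:** I did not measure the pad force or the handle angle; the locked state rests on the pictures and the force drop.

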